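# Flag the tired spring on a shock-mount rail

## Robot

A 6-joint arm with a two-finger parallel gripper is mounted at the origin on a cart in front of the work surface, level with it; the furniture and walls round the work are solid. World frame = base frame: x ahead of the robot, y to its left, z up, the work surface at z = 0. Lengths are in mm, angles in rad, forces in N, time in s.
With the tool pointing down it reaches from about 400 to 825 mm from the base axis. Payload 7 kg.
Tool frame: the origin (TCP) lies at the very end of the fingers, on their centre line; the grasp point (between the pads) lies 19 mm behind it; z points along the fingers, y is the direction in which the jaws open and shut (so a half turn about z gives the same grasp; the last joint's range is limited). The gripper opens to 85 mm and grips with 20 to 120 N. Pads are 22 mm wide; open, the fingers measure 114 mm over their backs; the gripper's body (76 mm by 85 mm) begins 54 mm behind the grasp point. The pads swing forward as they close: fully open they stand 13 mm farther back than shut.
Start: joints at [-0.821, 0.359, 0.012, 0, -1.224, -0.288], TCP at [300.725, -604.285, 231.302] pointing down, gripper open.
Joint ranges: [-3.07, 3.07], [-1.43, 2.12], [-1.02, 1.25], [-3.03, 1.67], [-3.05, -0], [-3.03, 3.03]. Speed limits (rad/s): [2.39, 2.39, 3.01, 3.14, 3.14, 3.14].

## Interface

Orientations are given as a rotation vector (axis times angle).
In Python, from rig import robot gives the robot as it stands.
- The arm moves only by the tool move_arm, never from a script. Its argument "series" is a list of rows, each a list of 7 numbers: the finger opening in mm, from 0 to 85.4, then the shift along the world's x, y, z in mm, then the turn, a rotation vector about the world's x, y, z in degrees. In form: [[claw, tx, ty, tz, ax, ay, az], ...]. A call has exactly 10 rows; each row is the pose to reach, as a shift and turn from the pose commanded when the call began; what a row does not reach only later rows make up. A row lasts 1/12 s, in which the tool goes at most 41.7 mm and 7.16 degrees, less where a joint would pass 70% of its speed; a pose out of reach is approached as far as the arm can. A call with a gripper value outside its range is refused whole. The fingers move at their own pace and stop on an object; "force" is the grip in N (left out, the last holds). Time passes only in rows, so rows that repeat a pose let the fingers close, or fill a call up. It gives the time, the measured TCP pose, the force and the opening at its end, in the units of the state.
- robot.state(): the state, without advancing time (a new reading comes with each control period).
- robot.snapshot(name): name is "side" or "top"; returns the picture (400x640x3 uint8, red, green, blue); there is no depth.
- robot.calibration(name): a dict with "mtx" (3x3 intrinsics, pixels), "extrinsics" (4x4, takes a point from camera to world coordinates). Camera axes: x right, y down, z forward; pixel columns grow to the right and rows downward; lengths in mm; the calibration is good to about 2 mm. A picture is of the moment at which its call begins. calibration takes no time and is no camera call.
- robot.job_done(): hands the job in, once; it reports no verdict.
The state is a dict: "time": time; "joint_positions": joint angles; "qd": joint speeds; "joint_efforts": joint torques, N m; "tool_pos": TCP position; "ee_rot": TCP orientation; "ft_force": force on the tool from outside, world axes, zero at the start; "wrist_torque": the same for the moment, N m; "opening": finger opening in mm.
Only numpy, scipy, OpenCV 4.12 (cv2) and the standard library are available. Lean on these libraries where they do the work, as an engineer would, in place of code of your own. Each camera call takes 0.05 s, during which the arm holds its last target.

## Task

The mount rail of the vibrating polisher lies on the bench for service: three sprung pads in a row, each with a raised brass tag in front of it, and one of the springs has gone soft. Going from left to right as the robot sees them, press each pad about 5 to 10 mm straight down for a moment with the closed fingertips and let it rise again; then push the tag of the softest one down flat to mark it for replacement, and leave the other two tags up. Grasp and lift nothing, and leave the spare mount behind the rail and everything else on the bench where it is.

Things in the scene. Friction and masses are not known exactly. Their poses are not given: they have to be found in the camera images.
- rail: grey folded-steel channel lying on the bench, 105 (x) x 250 (y) x 20 mm high, fixed. Origin: centre of its underside, on the bench; own y runs along the row of mounts to the left, own x away from the robot across the rail; it is turned up to 0.3 rad. The three look-alike spring mounts stand on it 20 mm behind its centre line and 75 mm apart (own y = +75, 0 and -75 mm); which of them holds the soft spring changes and cannot be seen
- pad_left (a point): centre of the upper face of the left mount's round black rubber pad (42 mm across) while the pad is up, 64 mm above the bench; the point is fixed to the rail and does not follow the pad. The pad sinks straight down, at most 12 mm, and comes back up by itself. All three springs start to yield at about 1 N (varies by 0.2 N); beyond that the force grows evenly to between 5 and 15 N at full sink, and the softest spring is about half as stiff as the next or less
- tag_left_end (a point): point on the middle of the left mount's brass tag, 31 mm from its hinge and 6 mm short of its free end; moves with the tag. The tag is a flat plate 26 mm wide, 37 mm long, 2.5 mm thick. Its hinge line runs along the rail's y, 34 mm to the robot side of the pad's centre and 26 mm above the bench; the raised tag slopes up about 50 degrees, its free end towards the robot
- tag_left (a joint): angle of that tag in rad: near 0 (up to 0.12) raised, 0.87 down flat on its stop, its upper face then 27 mm above the bench (29 mm at the rolled free edge). Stiff hinge without spring: it stays where it is left; 1 to 2 N downward near the free end moves it
- pad_middle (a point): centre of the upper face of the middle mount's round black rubber pad (42 mm across) while the pad is up, 64 mm above the bench; the point is fixed to the rail and does not follow the pad. The pad sinks straight down, at most 12 mm, and comes back up by itself. All three springs start to yield at about 1 N (varies by 0.2 N); beyond that the force grows evenly to between 5 and 15 N at full sink, and the softest spring is about half as stiff as the next or less
- tag_middle_end (a point): point on the middle of the middle mount's brass tag, 31 mm from its hinge and 6 mm short of its free end; moves with the tag. The tag is a flat plate 26 mm wide, 37 mm long, 2.5 mm thick. Its hinge line runs along the rail's y, 34 mm to the robot side of the pad's centre and 26 mm above the bench; the raised tag slopes up about 50 degrees, its free end towards the robot
- tag_middle (a joint): angle of that tag in rad: near 0 (up to 0.12) raised, 0.87 down flat on its stop, its upper face then 27 mm above the bench (29 mm at the rolled free edge). Stiff hinge without spring: it stays where it is left; 1 to 2 N downward near the free end moves it
- pad_right (a point): centre of the upper face of the right mount's round black rubber pad (42 mm across) while the pad is up, 64 mm above the bench; the point is fixed to the rail and does not follow the pad. The pad sinks straight down, at most 12 mm, and comes back up by itself. All three springs start to yield at about 1 N (varies by 0.2 N); beyond that the force grows evenly to between 5 and 15 N at full sink, and the softest spring is about half as stiff as the next or less
- tag_right_end (a point): point on the middle of the right mount's brass tag, 31 mm from its hinge and 6 mm short of its free end; moves with the tag. The tag is a flat plate 26 mm wide, 37 mm long, 2.5 mm thick. Its hinge line runs along the rail's y, 34 mm to the robot side of the pad's centre and 26 mm above the bench; the raised tag slopes up about 50 degrees, its free end towards the robot
- tag_right (a joint): angle of that tag in rad: near 0 (up to 0.12) raised, 0.87 down flat on its stop, its upper face then 27 mm above the bench (29 mm at the rolled free edge). Stiff hinge without spring: it stays where it is left; 1 to 2 N downward near the free end moves it
- spare_centre (a point): middle, half-way up, of the spare mount: the same spring mount without a tag, 44 mm square foot, 44 mm high, standing loose on the bench just behind the rail; stays there
- spanner: steel spanner, 140 mm, loose on the bench; stays
- brass_brush: wooden brass brush, 18x189x24 mm, loose; stays
- wax_spool: spool of green wire, 44 mm across, 34 high, loose; stays
- hammer: chasing hammer, 59x196x26 mm, loose; stays
- dividers: steel spring dividers, 43x127x9 mm, loose; stay
- tweezers: steel tweezers, 14x142x9 mm, loose; stay
- ring_clamp: orange wooden ring clamp, 26x118x26 mm, loose; stays

How it is judged (in metres and radians):
On the way, in this order (a step that is already met when the one before it is completed fails the run):
1. the left pad has been pressed in by more than 3 mm (((y of tired_spring in the frame of rail between 0.04 and 0.11 m and value of joint tired_spring_pad above 0.003 m) or (y of good_spring_1 in the frame of rail between 0.04 and 0.11 m and value of joint good_spring_1_pad above 0.003 m) or (y of good_spring_2 in the frame of rail between 0.04 and 0.11 m and value of joint good_spring_2_pad above 0.003 m))), for 0.2 s.
2. the middle pad has been pressed in by more than 3 mm (((y of tired_spring in the frame of rail between -0.04 and 0.04 m and value of joint tired_spring_pad above 0.003 m) or (y of good_spring_1 in the frame of rail between -0.04 and 0.04 m and value of joint good_spring_1_pad above 0.003 m) or (y of good_spring_2 in the frame of rail between -0.04 and 0.04 m and value of joint good_spring_2_pad above 0.003 m))), for 0.2 s.
3. the right pad has been pressed in by more than 3 mm (((y of tired_spring in the frame of rail between -0.11 and -0.04 m and value of joint tired_spring_pad above 0.003 m) or (y of good_spring_1 in the frame of rail between -0.11 and -0.04 m and value of joint good_spring_1_pad above 0.003 m) or (y of good_spring_2 in the frame of rail between -0.11 and -0.04 m and value of joint good_spring_2_pad above 0.003 m))), for 0.2 s.
4. the tag of the mount with the softest spring has been pushed down flat, the other two tags are up (((y of tired_spring in the frame of rail between 0.04 and 0.11 m and value of joint tag_left above 0.77 rad and velocity of joint tag_left between -0.05 and 0.05 rad/s and value of joint each of tag_middle, tag_right below 0.3 rad) or (y of tired_spring in the frame of rail between -0.04 and 0.04 m and value of joint tag_middle above 0.77 rad and velocity of joint tag_middle between -0.05 and 0.05 rad/s and value of joint each of tag_left, tag_right below 0.3 rad) or (y of tired_spring in the frame of rail between -0.11 and -0.04 m and value of joint tag_right above 0.77 rad and velocity of joint tag_right between -0.05 and 0.05 rad/s and value of joint each of tag_left, tag_middle below 0.3 rad))), for 0.2 s.
At the end, for the whole second after the job is handed in: The tag of the mount with the softest spring lies down flat (within about 0.1 rad of its stop), at rest; the other two tags are still up (within 0.3 rad of fully raised); all three pads are back up (within 2 mm); the spare mount stands upright and every loose thing is within 20 mm of where it was (((y of tired_spring in the frame of rail between 0.04 and 0.11 m and value of joint tag_left above 0.77 rad and velocity of joint tag_left between -0.05 and 0.05 rad/s and value of joint each of tag_middle, tag_right below 0.3 rad) or (y of tired_spring in the frame of rail between -0.04 and 0.04 m and value of joint tag_middle above 0.77 rad and velocity of joint tag_middle between -0.05 and 0.05 rad/s and value of joint each of tag_left, tag_right below 0.3 rad) or (y of tired_spring in the frame of rail between -0.11 and -0.04 m and value of joint tag_right above 0.77 rad and velocity of joint tag_right between -0.05 and 0.05 rad/s and value of joint each of tag_left, tag_middle below 0.3 rad)) and value of joint each of tired_spring_pad, good_spring_1_pad, good_spring_2_pad below 0.002 m and distance of each of spare_centre, spanner, brass_brush, wax_spool, hammer, dividers, tweezers, ring_clamp from where it was at the start of the episode below 0.02 m and angle between spare_centre's own z axis and vertical below 0.2 rad); the robot touches nothing.
It fails at once if the tag of a mount that is not the softest is pushed down ((not (y of tired_spring in the frame of rail between 0.04 and 0.11 m) and value of joint tag_left above 0.4 rad) or (not (y of tired_spring in the frame of rail between -0.04 and 0.04 m) and value of joint tag_middle above 0.4 rad) or (not (y of tired_spring in the frame of rail between -0.11 and -0.04 m) and value of joint tag_right above 0.4 rad)).
It fails at once if a loose thing is lifted, carried or knocked away from its place (distance of any of spare_centre, spanner, brass_brush, wax_spool, hammer, dividers, tweezers, ring_clamp from where it was at the start of the episode above 0.02 m).
It also fails if it takes over 48 s, if anything falls off the work surface, if the arm or the gripper's body presses on something with over 40 N, if the wrist force passes 120 N, or if a joint passes its speed limit or range.

## Working session

There is one attempt and no reset: what is moved stays moved. The work goes in short steps, Python scripts to look and compute and a tool call to move; the robot and the scene stay as the last step left them, time stands still between calls to the robot, and variables do not carry over. Pictures are saved under pics/ and viewed, and the job is handed in when it is done.

Besides the shell and the picture viewer there is one more tool, called after "Call:" as a command line: name --pt "numbers of a row" for each row, then --argument value for the rest. move_arm: Moves the arm, as the interface text tells. Its arguments: {"type":"object","properties":{"series":{"type":"array"},"force":{"type":"number"}},"required":["series"]}

```bash
mkdir -p pics; ls; python3 - <<'E'
from rig import robot
import cv2
for n in("top","side"):
    cv2.imwrite(f"pics/{n}0.png",robot.snapshot(n)[:,:,::-1])
    c=robot.calibration(n);print(n,c["mtx"],c["extrinsics"])
print(robot.state())
E
```

```text
pics
top [[518.47480016   0.         321.13095349]
 [  0.         518.47480016 194.51396754]
 [  0.           0.           1.        ]] [[ 7.43374516e-03 -9.81439303e-01  1.91628899e-01  2.53360154e+02]
 [-9.99971396e-01 -7.56333743e-03  5.51895427e-05 -4.15529553e+01]
 [ 1.39518884e-03 -1.91623828e-01 -9.81467453e-01  1.24452876e+03]
 [ 0.00000000e+00  0.00000000e+00  0.00000000e+00  1.00000000e+00]]
side [[371.81556749   0.         320.25276856]
 [  0.         371.81556749 203.57125387]
 [  0.           0.           1.        ]] [[ 9.98713613e-01  4.27762759e-02 -2.72270046e-02  4.83223611e+02]
 [ 4.49965928e-02 -5.00116257e-01  8.64788434e-01 -8.00761132e+02]
 [ 2.33757610e-02 -8.64901104e-01 -5.01397701e-01  5.28459959e+02]
 [ 0.00000000e+00  0.00000000e+00  0.00000000e+00  1.00000000e+00]]
{'time': 0.1, 'joint_positions': array([-8.20883181e-01,  3.59304307e-01,  1.11172875e-02, -2.82031270e-04,
       -1.22409519e+00, -2.88078483e-01]), 'qd': array([ 0.00087547, -0.0019501 ,  0.00043048,  0.00200998, -0.00116269,
        0.00211782]), 'joint_efforts': array([-7.42974789e-04, -5.84765875e+01,  2.94108278e+01,  6.95458084e+00,
       -3.19056249e-03, -1.41541499e-06]), 'tool_pos': array([ 300.52783986, -603.91228576,  230.45478562]), 'ee_rot': array([ 7.18755223e-01, -3.05774534e+00, -2.23292059e-03]), 'ft_force': array([0.27299353, 0.06343191, 0.57328134]), 'wrist_torque': array([0.02731434, 0.03629007, 0.04904654]), 'opening': 85.4827993584255}
```

View pics/top0.png

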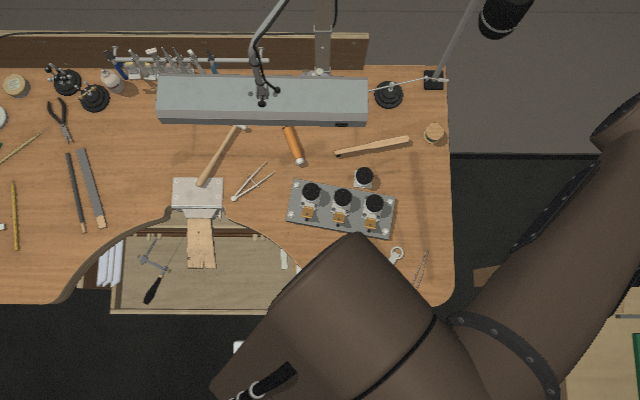

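View pics/side0.png

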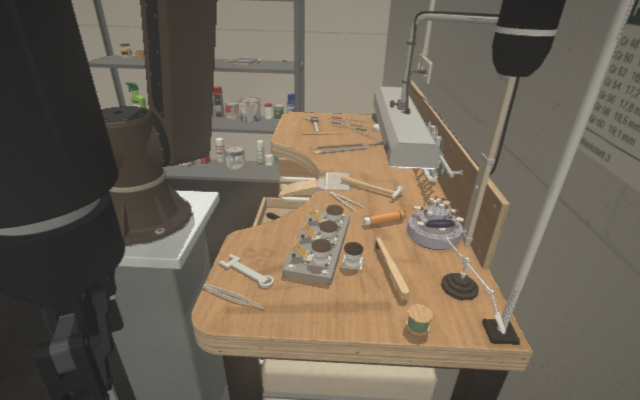

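The top view shows the three pads near (311,191), (343,197) and (374,203), their tags about 17 px below them, and the spare at (363,176). The side view shows the same row at about (335,212) to (321,247). Next I'll measure the pads and tags.

```bash
cat > h.py <<'E'
from rig import robot
import numpy as np, cv2
def ray(n,uv):
    c=robot.calibration(n);T=np.array(c["extrinsics"]);d=np.linalg.inv(c["mtx"])@[uv[0],uv[1],1.]
    return T[:3,3],T[:3,:3]@d
def plane(n,uv,z):
    o,d=ray(n,uv);return o+d*(z-o[2])/d[2]
def proj(n,P):
    c=robot.calibration(n);T=np.linalg.inv(c["extrinsics"]);p=T[:3,:3]@P+T[:3,3];q=c["mtx"]@p;return q[:2]/q[2]
E
python3 - <<'E'
from h import *
t=cv2.imread("pics/top0.png");s=cv2.imread("pics/side0.png")
cv2.imwrite("pics/tc.png",cv2.resize(t[160:250,270:420],None,fx=5,fy=5,interpolation=cv2.INTER_CUBIC))
cv2.imwrite("pics/sc.png",cv2.resize(s[190:290,270:380],None,fx=6,fy=6,interpolation=cv2.INTER_CUBIC))
for n,im,(x0,y0,x1,y1) in(("top",t,(285,160,400,240)),("side",s,(285,195,375,285))):
    g=im[y0:y1,x0:x1].max(2)
    for th in (50,65):
      m=(g<th).astype(np.uint8)
      k,l,st,c=cv2.connectedComponentsWithStats(m)
      for i in range(1,k):
        if st[i,4]>40:
            uv=c[i]+[x0,y0];print(n,th,st[i],uv.round(1),plane(n,uv,64).round(1))
E
```

```text
top 50 [ 71   7  17  17 214] [363.9 175.2] [ 530.5 -141.1   64. ]
top 50 [ 18  23  18  17 221] [310.8 191.1] [491.8 -17.4  64. ]
top 50 [ 50  29  16  17 218] [342.4 196.9] [478.6 -90.8  64. ]
top 50 [ 81  35  17  17 227] [374.1 202.7] [ 465.4 -164.1   64. ]
top 65 [ 71   7  17  17 227] [364.1 175.2] [ 530.6 -141.5   64. ]
top 65 [ 18  23  19  17 236] [310.9 191.1] [491.8 -17.7  64. ]
top 65 [ 49  29  18  17 239] [342.6 196.9] [478.5 -91.3  64. ]
top 65 [ 81  34  18  18 244] [374.3 202.7] [ 465.5 -164.7   64. ]
top 65 [ 54  72  29   8 157] [354.3 236. ] [ 387.9 -117.9   64. ]
```

```bash
sleep 0
```

```text
(no output)
```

View pics/tc.png

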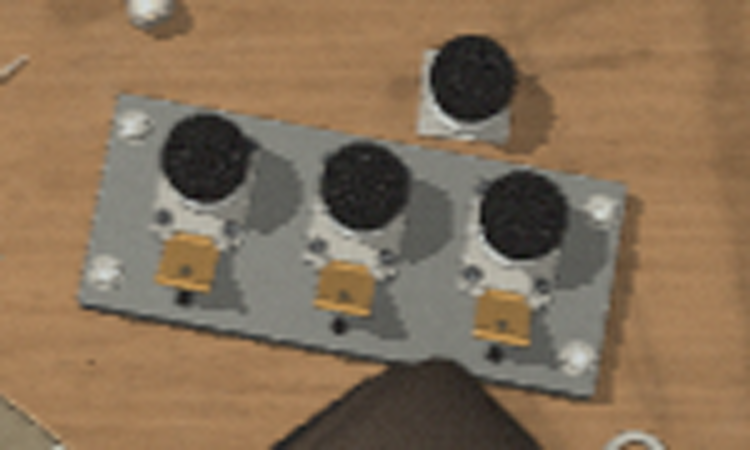

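View pics/sc.png

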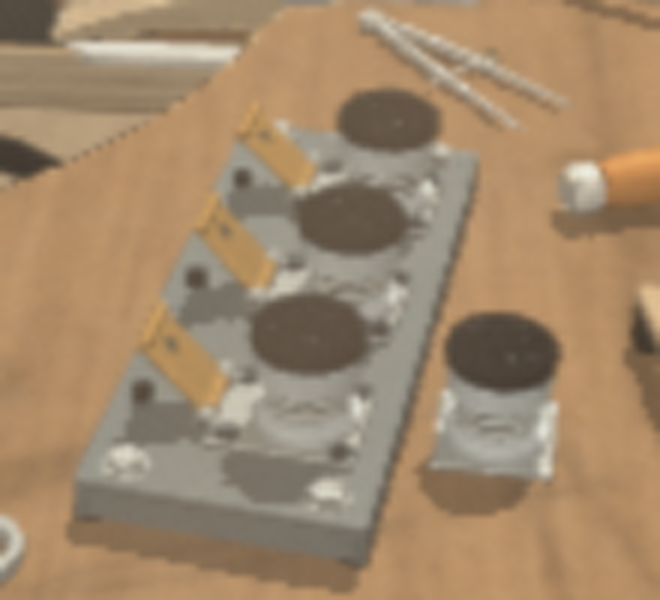

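```bash
python3 - <<'E'
from h import *
S=[(334.7,210),(328.7,226.5),(321.7,245.5)];T=[(310.9,191.1),(342.5,196.9),(374.2,202.7)]
P=[]
for s,t in zip(S,T):
    o1,d1=ray("top",t);o2,d2=ray("side",s)
    A=np.stack([d1,-d2],1);k=np.linalg.lstsq(A,o2-o1,rcond=None)[0]
    a=o1+k[0]*d1;b=o2+k[1]*d2
    print(plane("side",s,64).round(1),((a+b)/2).round(1),np.linalg.norm(a-b).round(1))
    P.append((plane("top",t,64)+plane("side",s,64))/2)
P=np.array(P);d=P[0]-P[2];d/=np.linalg.norm(d);yaw=np.arctan2(-d[0],d[1]);print(yaw)
x=np.array([np.cos(yaw),np.sin(yaw),0])
for p in P:
    h=p-34*x;h[2]=26
    print(p.round(1),"tag end raised",(h-31*x*np.cos(.87)+[0,0,24+1]).round(1), "flat",(h-31*x).round(1), proj("top",h-31*x*np.cos(.87)+[0,0,24]).round(0))
E
```

```text
[494.3 -27.7  64. ] [493.8 -17.5  57.6] 1.4
[ 481.6 -101.    64. ] [480.8 -91.2  57.3] 1.7
[ 468.9 -173.6   64. ] [ 467.7 -165.    57.3] 2.0
-0.17488230385820766
[493.  -22.7  64. ] tag end raised [439.9 -13.3  51. ] flat [429.  -11.4  26. ] [309. 214.]
[480.1 -96.   64. ] tag end raised [427.  -86.6  51. ] flat [416.1 -84.7  26. ] [340. 220.]
[ 467.2 -169.    64. ] tag end raised [ 414.  -159.6   51. ] flat [ 403.2 -157.7   26. ] [372. 226.]
```

Call:
move_arm --pt "0 12 37 0 0 0 -4" --pt "0 24 74 0 0 0 -8" --pt "0 36 111 0 0 0 -12" --pt "0 48 148 0 0 0 -16" --pt "0 60 185 0 0 0 -20" --pt "0 72 222 0 0 0 -24" --pt "0 84 259 0 0 0 -28" --pt "0 96 296 0 0 0 -32" --pt "0 108 333 0 0 0 -36" --pt "0 114 352 0 0 0 -36.6" --force 40

```text
time: 0.93
tool_pos: [415.1, -249.3, 231.3]
ee_rot: [0.282, 3.128, 0.001]
ft_force: [0.2, -1.2, 0.7]
opening: -0.1
```

Call:
move_arm --pt "0 11 33 -10 0 0 0" --pt "0 23 67 -25 0 0 0" --pt "0 34 100 -45 0 0 0" --pt "0 45 134 -65 0 0 0" --pt "0 56 167 -85 0 0 0" --pt "0 67 200 -105 0 0 0" --pt "0 77.5 234.5 -125 0 0 0" --pt "0 77.5 234.5 -141 0 0 0" --pt "0 77.5 234.5 -146 0 0 0" --pt "0 77.5 234.5 -146 0 0 0"

```text
time: 1.77
tool_pos: [490.8, -18.0, 83.8]
ee_rot: [-0.276, -3.126, 0.002]
ft_force: [0.1, -0.4, 0.6]
opening: 0.0
```

```bash
python3 - <<'E'
from h import *
t=robot.snapshot("top")[:,:,::-1];s=robot.snapshot("side")[:,:,::-1]
cv2.imwrite("pics/t1.png",cv2.resize(t[120:260,230:430],None,fx=3,fy=3,interpolation=cv2.INTER_CUBIC))
cv2.imwrite("pics/s1.png",cv2.resize(s[150:290,240:400],None,fx=5,fy=4,interpolation=cv2.INTER_CUBIC))
st=robot.state();print(st['tool_pos'],st['ft_force'],proj("top",st['tool_pos']),proj("side",st['tool_pos']))
E
```

```text
[492.14784638 -18.4532035   85.74922646] [0.34754299 0.74627215 1.35656431] [311.07724336 189.0443917 ] [334.22914087 200.27549239]
```

View pics/s1.png

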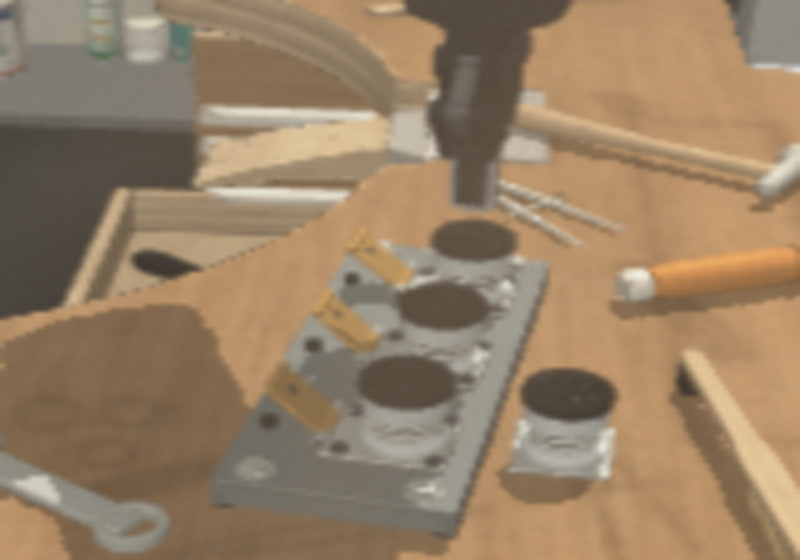

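View pics/t1.png

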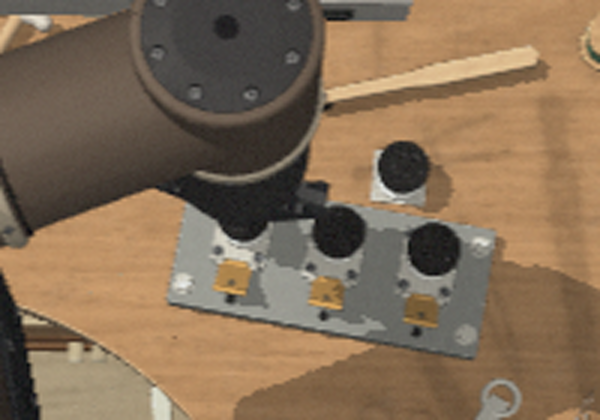

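Measured against the closed tip, which the side view shows directly above the left pad at (473,208) in the crop, the pad position holds up. Next I'll take an unloaded force baseline, then press.

```bash
cat >> h.py <<'E'
def avg(n=12):
    F=[];Z=[]
    for i in range(n):
        robot.snapshot("side");s=robot.state();F.append(s['ft_force']);Z.append(s['tool_pos'])
    F=np.array(F);Z=np.array(Z)
    print(round(s['time'],2),"F",F.mean(0).round(2),"sd",F.std(0).round(2),"P",Z.mean(0).round(2),"sd",Z.std(0).round(2))
E
python3 -c "
from h import *
avg()"
```

```text
2.47 F [-0.12 -0.07 -0.01] sd [0.5  0.26 0.6 ] P [492.47 -18.18  85.96] sd [0.16 0.25 0.37]
```

Call:
move_arm --pt "0 0 0 -8 0 0 0" --pt "0 0 0 -16 0 0 0" --pt "0 0 0 -20 0 0 0" --pt "0 0 0 -23 0 0 0" --pt "0 0 0 -26 0 0 0" --pt "0 0 0 -28.5 0 0 0" --pt "0 0 0 -28.5 0 0 0" --pt "0 0 0 -28.5 0 0 0" --pt "0 0 0 -28.5 0 0 0" --pt "0 0 0 -28.5 0 0 0"

```text
time: 3.3
tool_pos: [491.6, -17.9, 56.8]
ee_rot: [-0.277, -3.128, 0.001]
ft_force: [-3.8, 1.1, 8.0]
opening: -0.2
```

```bash
python3 -c "
from h import *
avg()"
```

```text
3.9 F [-4.19  0.8   7.38] sd [0.47 0.33 0.38] P [491.56 -17.94  56.86] sd [0.01 0.01 0.01]
```

Call:
move_arm --pt "0 0 0 1.5 0 0 0" --pt "0 0 0 3 0 0 0" --pt "0 0 0 3 0 0 0" --pt "0 0 0 3 0 0 0" --pt "0 0 0 3 0 0 0" --pt "0 0 0 3 0 0 0" --pt "0 0 0 3 0 0 0" --pt "0 0 0 3 0 0 0" --pt "0 0 0 3 0 0 0" --pt "0 0 0 3 0 0 0"

```text
time: 4.73
tool_pos: [492.1, -17.9, 59.7]
ee_rot: [-0.278, -3.129, 0.0]
ft_force: [-4.0, -1.1, 5.4]
opening: -0.2
```

```bash
python3 -c "
from h import *
avg()
cv2.imwrite('pics/s2.png',cv2.resize(robot.snapshot('side')[150:290,240:400,::-1],None,fx=5,fy=4,interpolation=cv2.INTER_CUBIC))"
```

```text
5.33 F [-3.65 -1.13  4.63] sd [0.33 0.59 0.5 ] P [492.19 -17.86  59.79] sd [0.05 0.03 0.03]
```

View pics/s2.png

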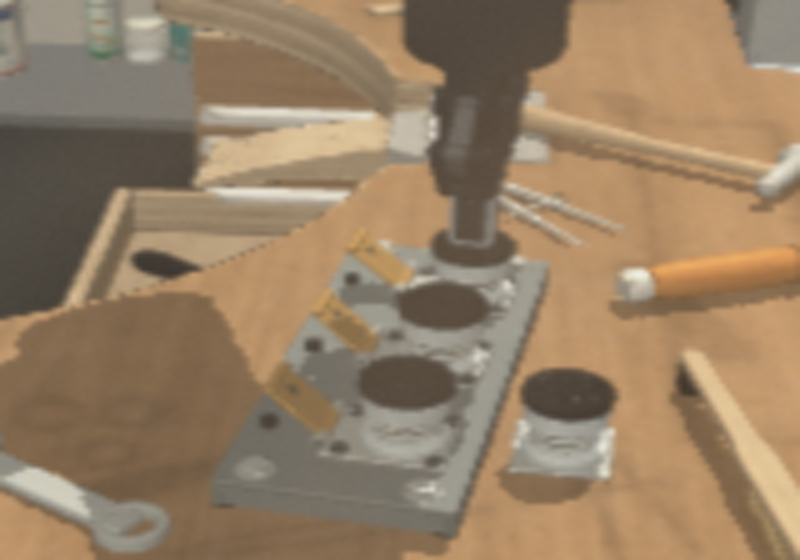

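The tip rests on the left pad, which sinks with it. Its stiffness is about 0.94 N/mm, from 7.4 N at 7.1 mm and 4.6 N at 4.2 mm. Next is the middle pad.

Call:
move_arm --pt "0 0 0 10 0 0 0" --pt "0 0 0 26 0 0 0" --pt "0 -4 -24 26 0 0 0" --pt "0 -9 -49 26 0 0 0" --pt "0 -13 -73.7 26 0 0 0" --pt "0 -13 -73.7 16 0 0 0" --pt "0 -13 -73.7 6 0 0 0" --pt "0 -13 -73.7 3 0 0 0" --pt "0 -13 -73.7 0 0 0 0" --pt "0 -13 -73.7 -3 0 0 0"

```text
time: 6.22
tool_pos: [479.9, -91.5, 57.0]
ee_rot: [0.277, 3.129, -0.0]
ft_force: [-0.1, -3.1, 3.9]
opening: -0.0
```

```bash
python3 -c "
from h import *
avg(18)"
```

```text
7.12 F [ 1.24 -2.71  4.05] sd [1.12 0.47 0.47] P [479.8  -91.36  57.1 ] sd [0.04 0.02 0.16]
```

Call:
move_arm --pt "0 0 0 1.5 0 0 0" --pt "0 0 0 3 0 0 0" --pt "0 0 0 3 0 0 0" --pt "0 0 0 3 0 0 0" --pt "0 0 0 3 0 0 0" --pt "0 0 0 3 0 0 0" --pt "0 0 0 3 0 0 0" --pt "0 0 0 3 0 0 0" --pt "0 0 0 3 0 0 0" --pt "0 0 0 3 0 0 0"

```text
time: 7.95
tool_pos: [479.1, -91.4, 59.7]
ee_rot: [-0.278, -3.129, -0.0]
ft_force: [1.7, 2.1, 2.2]
opening: 0.0
```

```bash
python3 -c "
from h import *
avg()"
```

```text
8.55 F [1.44 1.82 2.53] sd [0.65 0.36 0.34] P [479.09 -91.46  59.75] sd [0.02 0.02 0.01]
```

The middle pad gives about 4.0 N at 7 mm, so it is much softer. Now the right pad.

Call:
move_arm --pt "0 0 0 10 0 0 0" --pt "0 0 0 26 0 0 0" --pt "0 -4 -24 26 0 0 0" --pt "0 -9 -49 26 0 0 0" --pt "0 -13 -73.7 26 0 0 0" --pt "0 -13 -73.7 16 0 0 0" --pt "0 -13 -73.7 6 0 0 0" --pt "0 -13 -73.7 3 0 0 0" --pt "0 -13 -73.7 0 0 0 0" --pt "0 -13 -73.7 -3 0 0 0"

```text
time: 9.38
tool_pos: [464.7, -165.7, 56.7]
ee_rot: [-0.277, -3.126, 0.002]
ft_force: [-4.8, -4.1, 10.6]
opening: 0.1
```

```bash
python3 -c "
from h import *
avg(18)"
```

```text
10.28 F [-4.51 -4.72  8.59] sd [0.43 0.47 0.39] P [ 464.78 -165.68   57.14] sd [0.02 0.01 0.19]
```

Call:
move_arm --pt "0 0 0 1.5 0 0 0" --pt "0 0 0 3 0 0 0" --pt "0 0 0 3 0 0 0" --pt "0 0 0 3 0 0 0" --pt "0 0 0 3 0 0 0" --pt "0 0 0 3 0 0 0" --pt "0 0 0 3 0 0 0" --pt "0 0 0 3 0 0 0" --pt "0 0 0 3 0 0 0" --pt "0 0 0 3 0 0 0"

```text
time: 11.12
tool_pos: [465.2, -165.4, 60.1]
ee_rot: [-0.277, -3.127, 0.001]
ft_force: [-3.4, -2.6, 6.1]
opening: -0.2
```

```bash
python3 -c "
from h import *
avg()"
```

```text
11.72 F [-3.04 -2.98  5.47] sd [0.7  0.44 0.28] P [ 465.21 -165.38   60.09] sd [0.02 0.01 0.01]
```

The right pad reads 8.6 N at 7 mm, the left 7.4 N and the middle 4.0 N, so the middle spring is the soft one. Its tag target is about (417,-80).

Call:
move_arm --pt "0 0 0 10 0 0 0" --pt "0 0 0 28 0 0 0" --pt "0 -12 21 28 0 0 0" --pt "0 -24 42 28 0 0 0" --pt "0 -37 63 28 0 0 0" --pt "0 -49 84.5 28 0 0 0" --pt "0 -49 84.5 18 0 0 0" --pt "0 -49 84.5 6 0 0 0" --pt "0 -49 84.5 4 0 0 0" --pt "0 -49 84.5 4 0 0 0"

```text
time: 12.55
tool_pos: [416.5, -80.6, 63.4]
ee_rot: [-0.276, -3.127, 0.001]
ft_force: [0.9, -0.0, 1.2]
opening: -0.1
```

```bash
python3 -c "
from h import *
avg(6)
cv2.imwrite('pics/s3.png',cv2.resize(robot.snapshot('side')[150:290,240:400,::-1],None,fx=5,fy=4,interpolation=cv2.INTER_CUBIC))"
```

```text
12.85 F [0.09 0.25 0.23] sd [0.16 0.37 0.45] P [417.42 -80.75  64.1 ] sd [0.19 0.06 0.14]
```

View pics/s3.png

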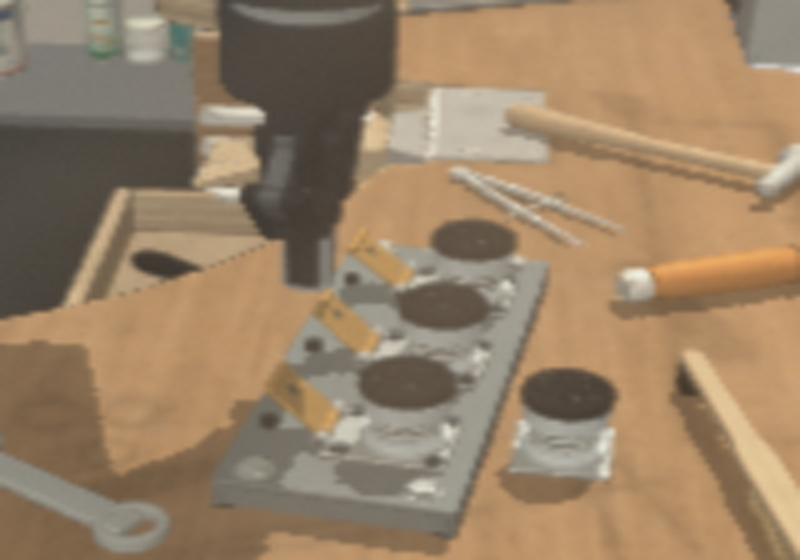

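All tags are up. The tip at (309,288) in the crop overhangs the middle tag's free edge at (327,300) by only a few mm, so I'll shift 4 mm away from the robot and then press.

Call:
move_arm --pt "0 4 -0.7 0 0 0 0" --pt "0 4 -0.7 -5 0 0 0" --pt "0 4 -0.7 -10 0 0 0" --pt "0 4 -0.7 -15 0 0 0" --pt "0 4 -0.7 -20 0 0 0" --pt "0 4 -0.7 -25 0 0 0" --pt "0 4 -0.7 -30 0 0 0" --pt "0 4 -0.7 -33 0 0 0" --pt "0 4 -0.7 -35 0 0 0" --pt "0 4 -0.7 -35 0 0 0"

```text
time: 13.73
tool_pos: [421.5, -81.3, 28.4]
ee_rot: [-0.277, -3.129, 0.0]
ft_force: [0.2, -0.1, 1.1]
opening: -0.4
```

```bash
python3 -c "
from h import *
avg(6)
cv2.imwrite('pics/s4.png',cv2.resize(robot.snapshot('side')[150:290,240:400,::-1],None,fx=5,fy=4,interpolation=cv2.INTER_CUBIC))"
```

```text
14.03 F [0.16 0.5  0.1 ] sd [0.54 0.45 0.68] P [421.36 -81.34  28.85] sd [0.04 0.01 0.11]
```

View pics/s4.png

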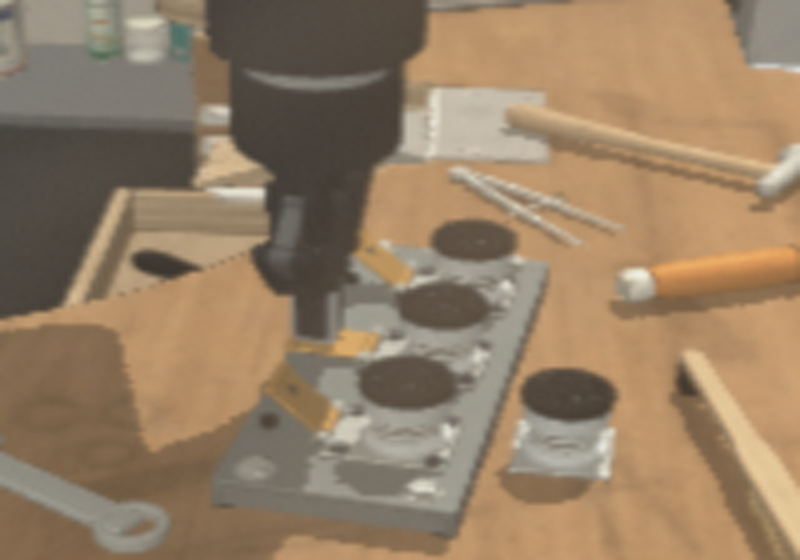

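The middle tag is nearly flat, but there is no force against its stop yet. I'll press 2 to 3 mm further.

Call:
move_arm --pt "0 0 0 -0.5 0 0 0" --pt "0 0 0 -1 0 0 0" --pt "0 0 0 -1.5 0 0 0" --pt "0 0 0 -2 0 0 0" --pt "0 0 0 -2 0 0 0" --pt "0 0 0 -2.5 0 0 0" --pt "0 0 0 -2.5 0 0 0" --pt "0 0 0 -2.5 0 0 0" --pt "0 0 0 -2.5 0 0 0" --pt "0 0 0 -2.5 0 0 0"

```text
time: 14.92
tool_pos: [422.3, -81.3, 27.1]
ee_rot: [0.276, 3.127, 0.0]
ft_force: [0.0, -0.3, 11.7]
opening: -0.0
```

```bash
python3 -c "
from h import *
avg(6)"
```

```text
15.22 F [-0.68 -0.16 10.96] sd [0.3  0.94 0.46] P [422.25 -81.3   27.09] sd [0.02 0.01 0.01]
```

The force rises to 11 N at z = 27.1, so the tag is on its stop. Now I'll retreat straight up and check.

Call:
move_arm --pt "0 0 0 3 0 0 0" --pt "0 0 0 10 0 0 0" --pt "0 0 0 30 0 0 0" --pt "0 0 0 60 0 0 0" --pt "0 0 0 90 0 0 0" --pt "0 0 -30 120 0 0 0" --pt "0 0 -65 150 0 0 0" --pt "0 0 -100 170 0 0 0" --pt "0 0 -135 180 0 0 0" --pt "0 0 -170 180 0 0 0"

```text
time: 16.05
tool_pos: [422.2, -253.5, 210.2]
ee_rot: [0.275, 3.124, -0.001]
ft_force: [1.4, 0.9, 0.1]
opening: -0.0
```

Call:
move_arm --pt "0 -5 -30 0 0 0 0" --pt "0 -10 -60 0 0 0 0" --pt "0 -15 -90 0 0 0 0" --pt "0 -20 -120 0 0 0 0" --pt "0 -25 -150 0 0 0 0" --pt "0 -30 -180 0 0 0 0" --pt "0 -35 -210 0 0 0 0" --pt "0 -35 -210 0 0 0 0" --pt "0 -35 -210 0 0 0 0" --pt "0 -35 -210 0 0 0 0"

```text
time: 16.88
tool_pos: [385.7, -461.0, 206.0]
ee_rot: [-0.279, -3.128, -0.001]
ft_force: [0.2, 0.4, 0.1]
opening: 0.1
```

```bash
python3 -c "
from h import *
cv2.imwrite('pics/s5.png',cv2.resize(robot.snapshot('side')[150:290,240:400,::-1],None,fx=5,fy=4,interpolation=cv2.INTER_CUBIC))
cv2.imwrite('pics/t5.png',robot.snapshot('top')[:,:,::-1]);print(robot.state()['tool_pos'],robot.state()['ft_force'])
a=cv2.imread('pics/t5.png')
cv2.imwrite('pics/t5c.png',cv2.resize(a[160:250,270:420],None,fx=5,fy=5,interpolation=cv2.INTER_CUBIC))"
```

```text
[ 386.27312193 -460.50977515  206.47499897] [-0.17848918  0.99362688  0.15224717]
```

View pics/s5.png

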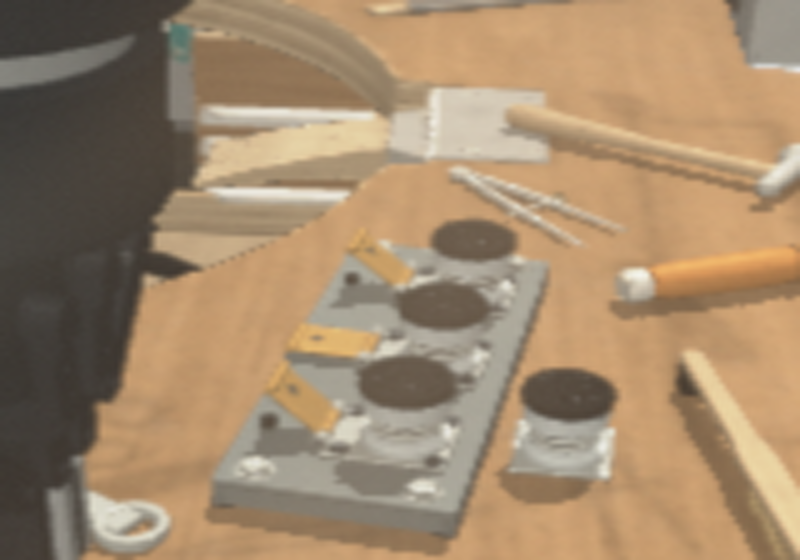

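View pics/t5c.png

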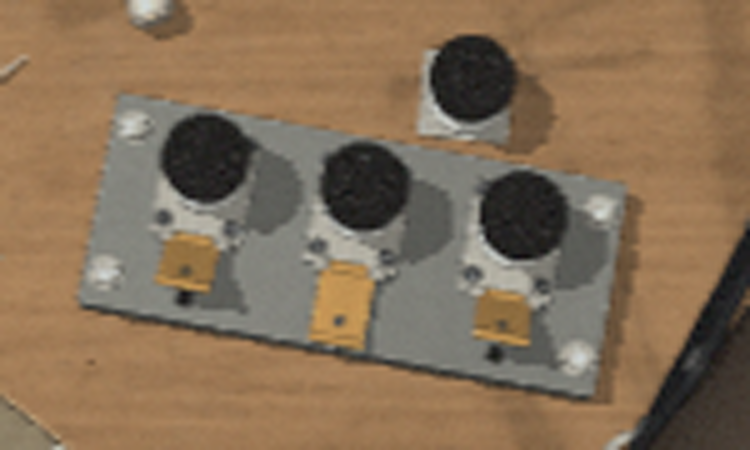

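The middle tag lies flat at (340,305) in the top crop. The other two tags and all three pads are up, the spare and the visible loose things have not moved, and the arm touches nothing.

```bash
python3 -c "
from rig import robot
print(robot.job_done())"
```

```text
the job is handed in; nothing more can be done
None
```

The middle mount has the soft spring. Its tag is pushed down flat, and the job is handed in at about 17 s of the 48 s allowed. I pressed the pads left to right, about 7 mm each, with the closed fingertips:

| Pad | Force at about 7 mm | Force at about 4 mm |
|---|---|---|
| Left | 7.4 N | 4.6 N |
| Middle | 4.0 N | 2.5 N |
| Right | 8.6 N | 5.5 N |

- **Marking:** I pressed the middle tag until it met its stop, with 11 N at a tip height of 27 mm, then lifted clear.
- **Last checks:** In the final pictures the middle tag is flat, and the other two tags and all three pads are up. The spare is in place, as are the loose things in view; part of the spanner and the tweezers were behind the arm or out of frame. The wrist force is back to its noise level.
- **Disagreements:** The side camera put the pads about 5 to 10 mm further right than the top camera. I used the top view, and the presses at those positions confirmed it. Side forces of 2 to 6 N also showed up during the presses, most likely fingertip friction on the rubber.

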